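# Find the rocking corner of the desk riser and press its shim flat

## Robot

A 6-joint arm with a two-finger parallel gripper is mounted at the origin on the work surface. World frame = base frame: x ahead of the robot, y to its left, z up, the work surface at z = 0. Lengths are in m, angles in degrees, forces in N, time in s.
With the tool pointing down it reaches from about 0.275 to 0.75 m from the base axis. Payload 10.2 kg.
Tool frame: the origin (TCP) lies at the centre of the arm's flange, where the gripper is bolted on; the fingertips stand 173 mm ahead of it and the grasp point (between the pads) lies 155 mm ahead of it; z points along the fingers, y is the line along which they close (so a half turn about z gives the same grasp; the last joint's range is limited). The gripper opens to 85 mm and grips with 20 to 120 N. Pads are 22 mm wide; open, the fingers measure 114 mm over their backs; the gripper's body (76 mm by 85 mm) begins 54 mm behind the grasp point. The pads swing forward as they close: fully open they stand 13 mm farther back than shut.
Start: joints at [-89.061, 17.928, 85.812, -0, 76.261, -12.8], TCP at [0.125, -0.51, 0.405] pointing down, gripper open.
Joint ranges: [-168.41, 168.41], [-55.51, 124.54], [10.69, 146.95], [-70.63, 250.63], [1, 178], [-165.06, 165.06]. Speed limits (degrees/s): [136.94, 136.94, 172.46, 180, 180, 180].

## Interface

Orientations are given as a 3x3 rotation matrix whose columns are the frame's x, y, z axes.
In Python, from station import readout, grab_frame, camera_model, bot gives the robot as it stands.
- The arm moves only by the tool play_rows, never from a script. Its argument "deltas" is text: rows parted by semicolons, each of 7 numbers parted by spaces: the shift along the tool's x, y, z in m, then the turn, a rotation vector about the tool's x, y, z in rad, then the closure in counts, from 0 (fully open) to 255 (shut). In form: tx ty tz ax ay az gripper; .... A call has exactly 10 rows; each row is the pose to reach, as a shift and turn from the pose commanded when the call began, along the tool's axes at that moment; what a row does not reach only later rows make up. A row lasts 1/8 s, in which the tool goes at most 62.5 mm and 10.7 degrees, less where a joint would pass 70% of its speed; a pose out of reach is approached as far as the arm can. A call with a gripper value outside its range is refused whole. The fingers move at their own pace and stop on an object; the grip force is fixed at half the most. Time passes only in rows, so rows that repeat a pose let the fingers close, or fill a call up. It gives the time, the measured TCP pose, the force, the opening and the grip force at its end, in the units of the state.
- readout.get_obs(): the state, without advancing time (a new reading comes with each control period).
- grab_frame(name): name is "scene" or "top" or "wrist"; returns the picture (400x640x3 uint8, red, green, blue); there is no depth.
- camera_model(name): a dict with "fx", "fy", "cx", "cy" (pixels), "rvec" (rotation vector, rad) and "tvec" (3), from world to camera coordinates, as OpenCV has them. Camera axes: x right, y down, z forward; pixel columns grow to the right and rows downward; lengths in m; the calibration is good to about 2 mm. A picture is of the moment at which its call begins: read the wrist's pose just before it. camera_model takes no time and is no camera call; for the wrist camera it gives the pose at the moment of the call.
- bot.finish_job(): hands the job in; it is judged then, once.
The state is a dict: "t": time; "joint_pos": joint angles; "dq": joint speeds; "tau": joint torques, N m; "tool_pos": TCP position; "eef_rot": TCP orientation; "force": force on the tool from outside, world axes, zero at the start; "torque": the same for the moment, N m; "finger_gap": finger opening in m; "grasp_force": force on a finger pad.
Only numpy, scipy, OpenCV 4.12 (cv2) and the standard library are available. Lean on these libraries where they do the work, as an engineer would, in place of code of your own. Each camera call takes 0.05 s, during which the arm holds its last target. There are 200 camera calls.

## Task

The wooden riser on the desk wobbles at one corner. With a fingertip press down on the dark dots at its corners until you find the corner that rocks, then press the orange shim tab beside that corner fully flat, so that the riser stands level. Leave the other three tabs up, do not lift the riser, and leave the things around it where they are.

Things in the scene. Friction and masses are not known exactly. Their poses are not given: they have to be found in the camera images.
- tray: dark grey flat tray 190 x 335 x 6 mm fixed to the desk, its place and heading (within 0.3 rad) differ each time; origin at the centre of its underside on the desk, z up, x away from the robot (far), y to the left. It carries four square grey cups (24 mm high) for the feet at x = +-65, y = +-75 mm and, beyond the riser's left and right edges, four orange shim tabs at x = +-65 mm.
- plate: the riser: wooden plate 170 (x) x 190 (y) x 12 mm on four round-ended feet 18 mm tall, 1.3 to 2 kg, loose in the cups; origin between the feet's undersides; top 48 mm above the desk. One corner, not to be told by eye, is on a hidden spring: under 3 to 6 N it goes down 5 mm and stops, and springs back. The other three stand firm (1 mm or less at 10 N). With its tab flat the rocking corner is firm too.
- corner_nl (a point): the near left corner of the riser, as seen in the tray's frame (near = -x, left = +y): the middle of the dark 18 mm dot on the plate's top, right over its foot, 48 mm above the desk when level. Press here, straight down.
- corner_nr (a point): the near right corner of the riser, as seen in the tray's frame (near = -x, left = +y): the middle of the dark 18 mm dot on the plate's top, right over its foot, 48 mm above the desk when level. Press here, straight down.
- corner_fl (a point): the far left corner of the riser, as seen in the tray's frame (near = -x, left = +y): the middle of the dark 18 mm dot on the plate's top, right over its foot, 48 mm above the desk when level. Press here, straight down.
- corner_fr (a point): the far right corner of the riser, as seen in the tray's frame (near = -x, left = +y): the middle of the dark 18 mm dot on the plate's top, right over its foot, 48 mm above the desk when level. Press here, straight down.
- shim_nl (a point): pressing spot (white 18 mm dot) on the top of the orange shim tab of the near left corner, beside that corner; 45 mm out from the tab's hinge, in tray frame at about y = +136 mm and 41 mm above the desk when up, y = +145 mm and 16 mm above the desk when flat. The point moves with the tab.
- shim_nr (a point): pressing spot (white 18 mm dot) on the top of the orange shim tab of the near right corner, beside that corner; 45 mm out from the tab's hinge, in tray frame at about y = -136 mm and 41 mm above the desk when up, y = -145 mm and 16 mm above the desk when flat. The point moves with the tab.
- shim_fl (a point): pressing spot (white 18 mm dot) on the top of the orange shim tab of the far left corner, beside that corner; 45 mm out from the tab's hinge, in tray frame at about y = +136 mm and 41 mm above the desk when up, y = +145 mm and 16 mm above the desk when flat. The point moves with the tab.
- shim_fr (a point): pressing spot (white 18 mm dot) on the top of the orange shim tab of the far right corner, beside that corner; 45 mm out from the tab's hinge, in tray frame at about y = -136 mm and 41 mm above the desk when up, y = -145 mm and 16 mm above the desk when flat. The point moves with the tab.
- tab_nl (a joint): angle of the near left orange shim tab (28 mm wide, 60 long, 4 thick, hinged 5 mm outside the riser's edge, 14 mm above the desk, pointing outward): 0 = up at 34 degrees (starts 0 to 0.09), 0.6 = flat on its stop. Stays where put; needs 5 to 10 N down at the white dot. Flat, it lifts a 5 mm shim under its foot: right for the rocking corner, at a firm one it tips the riser out of level.
- tab_nr (a joint): angle of the near right orange shim tab (28 mm wide, 60 long, 4 thick, hinged 5 mm outside the riser's edge, 14 mm above the desk, pointing outward): 0 = up at 34 degrees (starts 0 to 0.09), 0.6 = flat on its stop. Stays where put; needs 5 to 10 N down at the white dot. Flat, it lifts a 5 mm shim under its foot: right for the rocking corner, at a firm one it tips the riser out of level.
- tab_fl (a joint): angle of the far left orange shim tab (28 mm wide, 60 long, 4 thick, hinged 5 mm outside the riser's edge, 14 mm above the desk, pointing outward): 0 = up at 34 degrees (starts 0 to 0.09), 0.6 = flat on its stop. Stays where put; needs 5 to 10 N down at the white dot. Flat, it lifts a 5 mm shim under its foot: right for the rocking corner, at a firm one it tips the riser out of level.
- tab_fr (a joint): angle of the far right orange shim tab (28 mm wide, 60 long, 4 thick, hinged 5 mm outside the riser's edge, 14 mm above the desk, pointing outward): 0 = up at 34 degrees (starts 0 to 0.09), 0.6 = flat on its stop. Stays where put; needs 5 to 10 N down at the white dot. Flat, it lifts a 5 mm shim under its foot: right for the rocking corner, at a firm one it tips the riser out of level.
- notes: block of coloured sticky notes 56 x 56 x 18 mm on the middle of the riser; loose, to be left alone; origin at the centre of its underside
- glue: upright white glue stick with blue cap, 23 mm across, 60 mm tall, on the tray between the two left tabs; loose, to be left alone; origin at the centre of its underside
- eraser: white eraser 24 x 50 x 13 mm on the tray between the two right tabs; loose, to be left alone; origin at the centre of its underside
- mug: blue mug, 76 mm across, 90 mm tall, left on the desk; loose, to be left alone; origin at the centre of its underside
- stapler: mint stapler 140 x 36 x 55 mm, right on the desk; loose, to be left alone; origin at the centre of its underside
- tape: roll of clear tape 70 mm across, 18 mm tall, left on the desk; loose, to be left alone; origin at the centre of its underside
- pencup: grey empty pen cup 74 mm across, 95 mm tall, right on the desk; loose, to be left alone; origin at the centre of its underside

How it is judged (in metres and radians):
On the way, in this order (a step that is already met when the one before it is completed fails the run):
1. a finger presses a corner of the riser and that corner gives way by more than 3 mm (contact force between the fingers and plate above 1 N and z of any of corner_nl, corner_nr, corner_fl, corner_fr in the frame of tray below 0.045 m), for 0.1 s.
2. one shim tab is pressed flat, the others still up (((value of joint tab_nl above 0.54 rad and value of joint each of tab_nr, tab_fl, tab_fr below 0.25 rad) or (value of joint tab_nr above 0.54 rad and value of joint each of tab_nl, tab_fl, tab_fr below 0.25 rad) or (value of joint tab_fl above 0.54 rad and value of joint each of tab_nl, tab_nr, tab_fr below 0.25 rad) or (value of joint tab_fr above 0.54 rad and value of joint each of tab_nl, tab_nr, tab_fl below 0.25 rad))), for 0.1 s.
At the end, for the whole second after the job is handed in: Exactly one tab is flat (over 0.54 rad of 0.6), the other three up (under 0.25 rad), and every corner dot of the riser, at rest, is within 2 mm of its level height of 48 mm above the desk (only the rocking corner's shim leaves it so) (((value of joint tab_nl above 0.54 rad and value of joint each of tab_nr, tab_fl, tab_fr below 0.25 rad) or (value of joint tab_nr above 0.54 rad and value of joint each of tab_nl, tab_fl, tab_fr below 0.25 rad) or (value of joint tab_fl above 0.54 rad and value of joint each of tab_nl, tab_nr, tab_fr below 0.25 rad) or (value of joint tab_fr above 0.54 rad and value of joint each of tab_nl, tab_nr, tab_fl below 0.25 rad)) and z of corner_nl in the frame of tray between 0.046 and 0.05 m and z of corner_nr in the frame of tray between 0.046 and 0.05 m and z of corner_fl in the frame of tray between 0.046 and 0.05 m and z of corner_fr in the frame of tray between 0.046 and 0.05 m and linear speed of plate below 0.02 m/s); the robot touches nothing.
It fails at once if two shim tabs are pressed down (value of joint each of tab_nl, tab_nr above 0.25 rad or value of joint each of tab_nl, tab_fl above 0.25 rad or value of joint each of tab_nl, tab_fr above 0.25 rad or value of joint each of tab_nr, tab_fl above 0.25 rad or value of joint each of tab_nr, tab_fr above 0.25 rad or value of joint each of tab_fl, tab_fr above 0.25 rad).
It fails at once if the riser is lifted (over 10 mm) (z of plate in the frame of tray above 0.028 m).
It fails at once if a bystander is shifted or lifted by more than 20 mm (distance of any of notes, glue, eraser, mug, stapler, tape, pencup from where it was at the start of the episode above 0.02 m).
It also fails if it takes over 58 s, if anything falls off the work surface, if the arm or the gripper's body presses on something with over 40 N, if the wrist force passes 120 N, or if a joint passes its speed limit or range.

## Working session

There is one attempt and no reset: what is moved stays moved. The work goes in short steps, Python scripts to look and compute and a tool call to move; the robot and the scene stay as the last step left them, time stands still between calls to the robot, and variables do not carry over. Pictures are saved under pics/ and viewed, at most 10 in all, crops included, and the job is handed in when it is done.

Besides the shell and the picture viewer there is one more tool, called after ">>>" by a JSON object that holds its "name" and its "arguments". play_rows: Moves the arm, as the interface text tells. Its arguments: {"type":"object","properties":{"deltas":{"type":"string"}},"required":["deltas"]}

```bash
mkdir -p pics; python3 - <<'E'
from station import readout, grab_frame, camera_model, bot
import cv2
o=readout.get_obs();print({k:o[k] for k in('t','tool_pos','eef_rot','force','finger_gap')})
for n in('top','scene'):
    cv2.imwrite(f'pics/{n}0.png',grab_frame(n)[:,:,::-1]);print(camera_model(n))
E
```

```text
{'t': 0.0, 'tool_pos': array([ 0.12469925, -0.50993613,  0.40414822]), 'eef_rot': array([[ 9.71379043e-01,  2.37534740e-01, -4.48724755e-05],
       [ 2.37534606e-01, -9.71378259e-01,  1.26068828e-03],
       [ 2.55869114e-04, -1.23526494e-03, -9.99999204e-01]]), 'force': array([-0.54617372, -0.34529525, -0.5553878 ]), 'finger_gap': 0.08528447853329041}
{'fx': 399.85182285750307, 'fy': 399.85182285750307, 'cx': 324.03331413737976, 'cy': 202.13367594221992, 'rvec': array([ 2.13373056, -2.13889269,  0.1739784 ]), 'tvec': array([-0.00172459,  0.54967409,  1.16826953])}
{'fx': 404.1685927894994, 'fy': 404.1685927894994, 'cx': 323.3895624060746, 'cy': 203.12270529316675, 'rvec': array([ 2.33181238,  0.61247757, -0.22193819]), 'tvec': array([-0.51024288, -0.16457596,  1.24702328])}
```

View pics/top0.png

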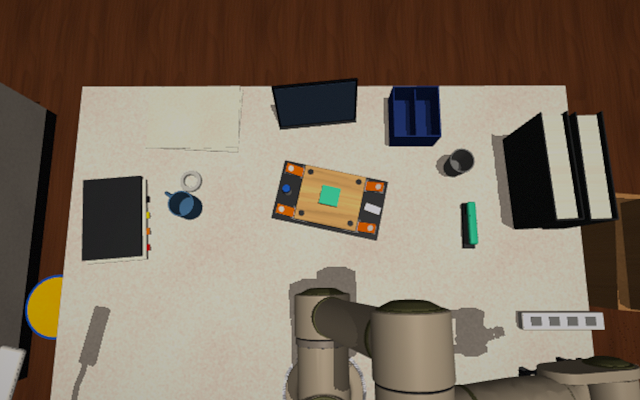

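```bash
python3 - <<'E'
import cv2
i=cv2.imread('pics/top0.png')[150:250,262:397]
cv2.imwrite('pics/top0c.png',cv2.resize(i,None,fx=5.5,fy=5.5,interpolation=cv2.INTER_CUBIC))
E
```

```text
(no output)
```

View pics/top0c.png

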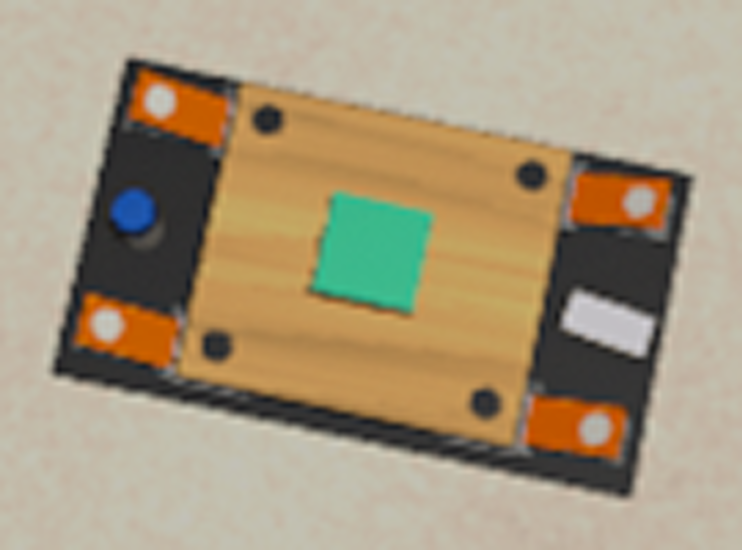

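```bash
cat > h.py <<'E'
import numpy as np, cv2
from station import camera_model, readout
def ray(n,uv,z):
    m=camera_model(n);K=np.array([[m['fx'],0,m['cx']],[0,m['fy'],m['cy']],[0,0,1]])
    R=cv2.Rodrigues(m['rvec'])[0];c=-R.T@m['tvec'];d=R.T@np.linalg.solve(K,[*uv,1]);return c+d*(z-c[2])/d[2]
E
python3 - <<'E'
from h import *
s=lambda p:((p[0]+.5)/5.5+262-.5,(p[1]+.5)/5.5+150-.5)
C=dict(fl=(267,119),fr=(531,175),nl=(216,346),nr=(485,403))
S=dict(fl=(160,101),fr=(639,201),nl=(107,324),nr=(595,429))
w=[];L=[]
for d,h,yy in((C,.048,.075),(S,.041,.136)):
    for k,p in d.items():
        w.append(ray('top',s(p),h)[:2]);L.append([.065*(1 if k[0]=='f' else -1),yy*(1 if k[1]=='l' else -1)])
w=np.array(w);L=np.array(L)
a=w-w.mean(0);th=np.arctan2((L[:,0]*a[:,1]-L[:,1]*a[:,0]).sum(),(L*a).sum())
R=np.array([[np.cos(th),-np.sin(th)],[np.sin(th),np.cos(th)]]);c=w.mean(0)
f=c+L@R.T
print('c',c,'th',th);print(np.round(np.c_[w,f,(w-f)*1000],4))
for p in((130,58),(691,177),(632,495),(55,373)): print(R.T@(ray('top',s(p),.006)[:2]-c))
E
```

```text
c [ 0.56527615 -0.02031792] th -0.21403497479947703
[[ 0.6453  0.0393  0.6447  0.0392  0.5345  0.1491]
 [ 0.613  -0.1073  0.6129 -0.1074  0.1316  0.1297]
 [ 0.5177  0.0668  0.5177  0.0668 -0.0199  0.0614]
 [ 0.4859 -0.0801  0.4858 -0.0798  0.1029 -0.3308]
 [ 0.6575  0.0997  0.6577  0.0988 -0.1863  0.8874]
 [ 0.5996 -0.1678  0.5999 -0.167  -0.3397 -0.7885]
 [ 0.531   0.1275  0.5306  0.1264  0.3916  1.1205]
 [ 0.4723 -0.1406  0.4729 -0.1394 -0.6148 -1.2287]]
[0.09398695 0.16436523]
[ 0.09295896 -0.16654281]
[-0.09317401 -0.16791866]
[-0.09408003  0.16441639]
```

>>> {"name": "play_rows", "arguments": {"deltas": "0.045 -0.033 0.01 0 0 0.05 255; 0.091 -0.066 0.02 0 0 0.1 255; 0.136 -0.1 0.03 0 0 0.15 255; 0.181 -0.133 0.04 0 0 0.2 255; 0.226 -0.166 0.05 0 0 0.25 255; 0.272 -0.199 0.06 0 0 0.3 255; 0.317 -0.232 0.07 0 0 0.35 255; 0.362 -0.266 0.08 0 0 0.4 255; 0.408 -0.299 0.09 0 0 0.454 255; 0.453 -0.332 0.1 0 0 0.454 255"}}

```text
t: 1.35
tool_pos: [0.4868, -0.0782, 0.3043]
eef_rot: [[0.977, -0.213, -0.0], [-0.213, -0.977, -0.0], [-0.0, 0.0, -1.0]]
force: [-0.5, -1.1, 0.8]
finger_gap: -0.0001
grasp_force: 0.0
```

```bash
cat >> h.py <<'E'
def st():
    o=readout.get_obs();th=-.214;R=np.array([[np.cos(th),-np.sin(th)],[np.sin(th),np.cos(th)]])
    p=o['tool_pos'];x=o['eef_rot'][:,0]
    print('t%.2f'%o['t'],'tray xy',np.round(R.T@(p[:2]-[.5653,-.0203]),4),'tip z %.4f'%(p[2]-.173),'yawerr %.4f'%(np.arctan2(x[1],x[0])-th),'ztool',np.round(o['eef_rot'][:,2],3),'F',np.round(o['force'],2),o['finger_gap'])
E
python3 -c "
from h import *;st()"
```

```text
t1.35 tray xy [-0.0644 -0.0732] tip z 0.1313 yawerr -0.0007 ztool [-0. -0. -1.] F [-0.49 -1.12  0.81] -0.00013876811923551732
```

>>> {"name": "play_rows", "arguments": {"deltas": "0 0 0.03 0 0 0 255; 0 0 0.06 0 0 0 255; 0 0 0.074 0 0 0 255; 0 0 0.078 0 0 0 255; 0 0 0.08 0 0 0 255; 0 0 0.081 0 0 0 255; 0 0 0.082 0 0 0 255; 0 0 0.083 0 0 0 255; 0 0 0.084 0 0 0 255; 0 0 0.084 0 0 0 255"}}

```text
t: 2.6
tool_pos: [0.4859, -0.0799, 0.221]
eef_rot: [[0.977, -0.212, 0.0], [-0.212, -0.977, -0.0], [0.0, 0.0, -1.0]]
force: [-1.8, -0.1, 4.1]
finger_gap: -0.0003
grasp_force: 2.2
```

```bash
python3 - <<'E'
from h import *;st()
from station import grab_frame
cv2.imwrite('pics/w1.png',grab_frame('wrist')[:,:,::-1])
E
```

```text
t2.60 tray xy [-0.0649 -0.0751] tip z 0.0480 yawerr -0.0001 ztool [ 0. -0. -1.] F [-1.82 -0.12  4.07] -0.00031598210101737895
```

View pics/w1.png

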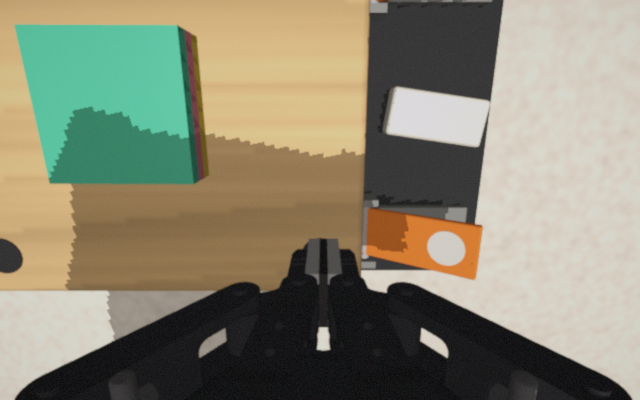

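The tip stands over the near-right dot (hidden under it, around (322,260)), in contact with the plate; the near-right tab's white dot is at (446,248). I'll press a little deeper.

>>> {"name": "play_rows", "arguments": {"deltas": "0 0 0.0005 0 0 0 255; 0 0 0.001 0 0 0 255; 0 0 0.0015 0 0 0 255; 0 0 0.002 0 0 0 255; 0 0 0.002 0 0 0 255; 0 0 0.002 0 0 0 255; 0 0 0.002 0 0 0 255; 0 0 0.002 0 0 0 255; 0 0 0.002 0 0 0 255; 0 0 0.002 0 0 0 255"}}

```text
t: 3.9
tool_pos: [0.4859, -0.0799, 0.2206]
eef_rot: [[0.977, -0.212, 0.0], [-0.212, -0.977, -0.001], [0.001, 0.0, -1.0]]
force: [-8.9, 1.7, 25.1]
finger_gap: -0.0003
grasp_force: 12.8
```

>>> {"name": "play_rows", "arguments": {"deltas": "0 0 -0.03 0 0 0 255; 0 -0.05 -0.03 0 0 0 255; 0 -0.1 -0.03 0 0 0 255; 0 -0.15 -0.03 0 0 0 255; 0 -0.15 -0.025 0 0 0 255; 0 -0.15 -0.008 0 0 0 255; 0 -0.15 -0.003 0 0 0 255; 0 -0.15 -0.0015 0 0 0 255; 0 -0.15 -0.0005 0 0 0 255; 0 -0.15 -0.0005 0 0 0 255"}}

```text
t: 5.15
tool_pos: [0.5179, 0.0664, 0.2196]
eef_rot: [[0.977, -0.213, 0.001], [-0.213, -0.977, -0.0], [0.001, 0.0, -1.0]]
force: [-0.8, -1.5, 3.3]
finger_gap: -0.0004
grasp_force: 1.5
```

Only 3.3 N at 1.4 mm of travel, so this corner looks soft. I'll press deeper.

>>> {"name": "play_rows", "arguments": {"deltas": "0 0 0.001 0 0 0 255; 0 0 0.002 0 0 0 255; 0 0 0.003 0 0 0 255; 0 0 0.004 0 0 0 255; 0 0 0.0045 0 0 0 255; 0 0 0.0045 0 0 0 255; 0 0 0.0045 0 0 0 255; 0 0 0.0045 0 0 0 255; 0 0 0.0045 0 0 0 255; 0 0 0.0045 0 0 0 255"}}

```text
t: 6.4
tool_pos: [0.5177, 0.067, 0.216]
eef_rot: [[0.977, -0.212, 0.0], [-0.212, -0.977, 0.0], [0.0, -0.0, -1.0]]
force: [-8.9, 2.1, 20.6]
finger_gap: -0.0
grasp_force: 10.2
```

The near-left corner sinks 5 mm and then stops, so it is the rocking one. Next I'll press its tab.

>>> {"name": "play_rows", "arguments": {"deltas": "0 0 -0.015 0 0 0 255; 0 0 -0.035 0 0 0 255; 0 -0.032 -0.035 0 0 0 255; 0 -0.063 -0.035 0 0 0 255; 0 -0.063 -0.03 0 0 0 255; 0 -0.063 -0.012 0 0 0 255; 0 -0.063 -0.004 0 0 0 255; 0 -0.064 0.001 0 0 0 255; 0 -0.065 0.005 0 0 0 255; 0 -0.066 0.009 0 0 0 255"}}

```text
t: 7.65
tool_pos: [0.5321, 0.1312, 0.2066]
eef_rot: [[0.977, -0.213, 0.002], [-0.213, -0.977, 0.0], [0.002, -0.001, -1.0]]
force: [-1.1, 0.9, 6.1]
finger_gap: -0.0001
grasp_force: 2.8
```

>>> {"name": "play_rows", "arguments": {"deltas": "0 -0.001 0.004 0 0 0 255; 0 -0.002 0.008 0 0 0 255; 0 -0.003 0.012 0 0 0 255; 0 -0.003 0.015 0 0 0 255; 0 -0.003 0.0165 0 0 0 255; 0 -0.003 0.018 0 0 0 255; 0 -0.003 0.0185 0 0 0 255; 0 -0.003 0.0185 0 0 0 255; 0 -0.003 0.0185 0 0 0 255; 0 -0.003 0.0185 0 0 0 255"}}

```text
t: 8.9
tool_pos: [0.5329, 0.1344, 0.1893]
eef_rot: [[0.977, -0.213, 0.003], [-0.213, -0.977, 0.001], [0.003, -0.002, -1.0]]
force: [-5.8, 2.6, 18.0]
finger_gap: 0.0001
grasp_force: 8.3
```

The tip is at 16 mm with 18 N, so the tab is on its stop. I'll retract and check.

>>> {"name": "play_rows", "arguments": {"deltas": "0 0 -0.01 0 0 0 255; 0 0 -0.04 0 0 0 255; 0 0 -0.08 0 0 0 255; 0 0 -0.13 0 0 0 255; -0.04 0 -0.18 0 0 0 255; -0.08 0 -0.2 0 0 0 255; -0.1 0 -0.2 0 0 0 255; -0.1 0 -0.2 0 0 0 255; -0.1 0 -0.2 0 0 0 255; -0.1 0 -0.2 0 0 0 255"}}

```text
t: 10.15
tool_pos: [0.4354, 0.1551, 0.3869]
eef_rot: [[0.977, -0.213, -0.001], [-0.213, -0.977, -0.0], [-0.001, 0.0, -1.0]]
force: [-0.0, 0.5, -1.5]
finger_gap: 0.0001
grasp_force: 0.0
```

```bash
python3 - <<'E'
from h import *;st()
from station import grab_frame
cv2.imwrite('pics/w2.png',grab_frame('wrist')[:,:,::-1])
m=camera_model('scene');i=grab_frame('scene')
p=cv2.projectPoints(np.array([[.565,-.02,.03]]),m['rvec'],m['tvec'],np.array([[m['fx'],0,m['cx']],[0,m['fy'],m['cy']],[0,0,1]]),None)[0].ravel().astype(int);print(p)
c=i[p[1]-60:p[1]+60,p[0]-80:p[0]+80,::-1]
cv2.imwrite('pics/s2.png',cv2.resize(c,None,fx=4.5,fy=4.5,interpolation=cv2.INTER_CUBIC))
E
```

```text
t10.15 tray xy [-0.1642  0.1438] tip z 0.2139 yawerr -0.0007 ztool [-0.001 -0.    -1.   ] F [-0.01  0.51 -1.54] 0.00011548216850222823
[313 216]
```

View pics/w2.png

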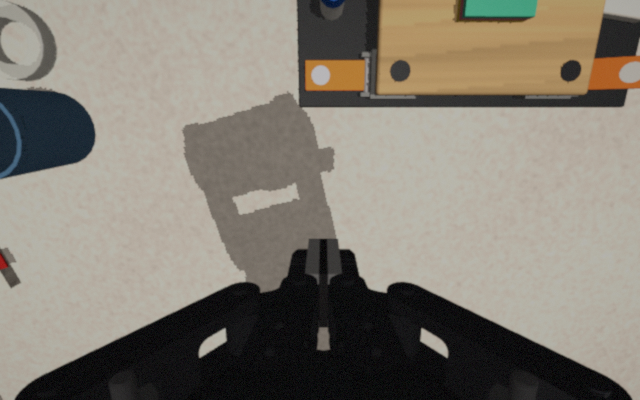

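View pics/s2.png

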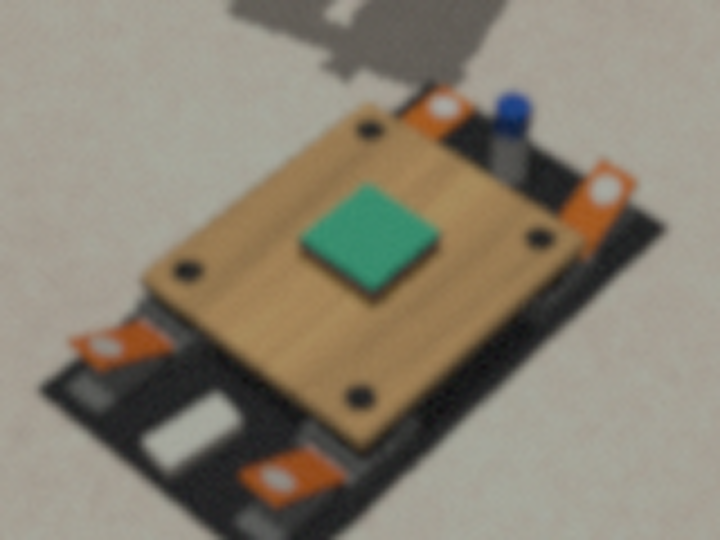

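The wrist view shows the near-left tab lying flat (white dot at (320,75)). The scene view shows the other three tabs up and the notes, glue and eraser in place. I'll check the dot's position and hand in.

```bash
python3 - <<'E'
from h import *
from station import bot
th=-.214;R=np.array([[np.cos(th),-np.sin(th)],[np.sin(th),np.cos(th)]])
q=lambda uv,z:R.T@(ray('wrist',uv,z)[:2]-[.5653,-.0203])
a=q((320,75),.016);b=q((400,71),.048);print(a,b)
if abs(a[1]-.145)<.004 and abs(b[1]-.075)<.004: print(bot.finish_job())
E
```

```text
[-0.06379004  0.14621794] [-0.06369858  0.07567851]
the job is handed in; nothing more can be done
None
```

The near-left corner was the one that rocked; I pressed its orange tab flat, left the other three up and the things around the riser in place, and handed the job in (no verdict was returned).

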